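# Sort pipe caps through the sizing gauge

## Task

Sort the three white pipe caps by trying them in the sizing gauge: slide each cap along the counter, standing and without lifting it, into the flared mouth, and push every cap that fits right through the throat into the pen behind. The one that stops squarely in the mouth because it is too wide is then to be lifted out and set down upright in the grey reject tray. Leave everything else on the counter where it is.

Things in the scene. Friction and masses are not known exactly. Their poses are not given: they have to be found in the camera images.
- cap_a: One of three look-alike white plastic pipe caps: a solid-looking upright cylinder, straight-sided to 57 mm, 60 mm tall with a low boss on top, about 90 g. Two of the three are 44 mm across and pass the gauge, the third is 54 mm across and does not; which one is not told: find out with the gauge. Origin: centre of its underside, z up.
- cap_b: One of three look-alike white plastic pipe caps: a solid-looking upright cylinder, straight-sided to 57 mm, 60 mm tall with a low boss on top, about 90 g. Two of the three are 44 mm across and pass the gauge, the third is 54 mm across and does not; which one is not told: find out with the gauge. Origin: centre of its underside, z up.
- cap_c: One of three look-alike white plastic pipe caps: a solid-looking upright cylinder, straight-sided to 57 mm, 60 mm tall with a low boss on top, about 90 g. Two of the three are 44 mm across and pass the gauge, the third is 54 mm across and does not; which one is not told: find out with the gauge. Origin: centre of its underside, z up.
- gauge: Sizing gauge fixed to the counter; walls 30 mm tall, open above, bare counter as floor. Origin: counter level, middle of the throat; +x is the way caps go through. Throat: 48 mm wide between aluminium cheeks, x = -25 to 25 mm; closed fingers can follow a cap through. Overall x = -75 to 153 mm, 140 mm across.
- gauge_mouth (a point): Middle of the gauge's flared mouth, on the counter, at x = -70 mm of the gauge. Two straight aluminium guides narrow from 110 mm apart here to 48 mm at the throat's entrance (x = -25 mm). The 54 mm cap stops there against the entrance's two corners, its centre at gauge x = -37 mm, y = 0.
- gauge_pen (a point): Middle of the pen behind the throat, on the counter, at x = 85 mm of the gauge. Inside it is 124 mm wide (gauge y) and runs from gauge x = 25 to 145 mm; dark wood walls; its only opening is the throat. Two caps have room one behind the other.
- tray: Grey plastic reject tray fixed to the counter, open above, 110 by 110 mm outside, 30 mm tall, walls and floor 4 mm thick. Origin: centre of its underside.
- wrench: Bystander, to be left alone: steel open-ended wrench lying flat, 160 mm long. Origin: underside, about its middle.
- brush: Bystander, to be left alone: scrubbing brush lying flat, 180 mm long. Origin: underside, about its middle.
- screwdriver: Bystander, to be left alone: screwdriver lying flat, 170 mm long. Origin: underside, about its middle.
- tape: Bystander, to be left alone: cardboard ring (empty tape core) lying flat, 70 mm across, 22 mm tall. Origin: underside, about its middle.
- softener: Bystander, to be left alone: white bottle, 72 mm across, 210 mm tall. Origin: underside, about its middle.
- pegjar: Bystander, to be left alone: glass jar with a steel lid, 84 mm across, 110 mm tall. Origin: underside, about its middle.
- soap: Bystander, to be left alone: bar of dull green laundry soap lying flat, 60 by 90 mm, 30 mm tall. Origin: underside, about its middle.
Not all that is in view belongs to the job. Leave any green look-alike of the cap_b alone.

How it is judged (in metres and radians):
On the way:
1. the too-wide cap has been slid up against the throat's entrance, where it stops (x of cap_b in the frame of gauge between -0.046 and -0.028 m and y of cap_b in the frame of gauge between -0.009 and 0.009 m and height (world z) of cap_b below 0.006 m), for 0.2 s.
At the end, for the whole second after the job is handed in: Both 44 mm caps stand on the counter in the pen, centres more than 45 mm past the gauge's origin along its x; the 54 mm cap stands on the reject tray's floor, centre within 35 mm of its middle along each side; all three upright within 0.15 rad and at rest (x of cap_a in the frame of gauge between 0.045 and 0.13 m and y of cap_a in the frame of gauge between -0.05 and 0.05 m and height (world z) of each of cap_a, cap_c below 0.006 m and linear speed of each of cap_a, cap_c, cap_b below 0.02 m/s and angle between each of cap_a, cap_c, cap_b's own z axis and vertical below 0.15 rad and x of cap_c in the frame of gauge between 0.045 and 0.13 m and y of cap_c in the frame of gauge between -0.05 and 0.05 m and x of cap_b in the frame of tray between -0.035 and 0.035 m and y of cap_b in the frame of tray between -0.035 and 0.035 m and z of cap_b in the frame of tray below 0.01 m); the robot touches nothing.
It fails at once if a cap that fits is lifted or tipped over instead of slid (its underside's centre more than 15 mm up) (height (world z) of any of cap_a, cap_c above 0.015 m).
It fails at once if the too-wide cap is lifted over the gauge and set in the pen, or tipped over (angle between cap_b's own z axis and vertical above 0.6 rad or (x of cap_b in the frame of gauge between 0 and 0.145 m and y of cap_b in the frame of gauge between -0.06 and 0.06 m and height (world z) of cap_b below 0.02 m)).
It fails at once if the too-wide cap is lifted before it has been slid to the gauge (its underside more than 15 mm up while still over 130 mm before the gauge's origin) (height (world z) of cap_b above 0.015 m and x of cap_b in the frame of gauge below -0.13 m).
It fails at once if a bystander is moved more than 30 mm (distance of any of wrench, brush, screwdriver, tape, softener, pegjar, soap from where it was at the start of the episode above 0.03 m).
It also fails if it takes over 72 s, if anything falls off the work surface, if the arm or the gripper's body presses on something with over 40 N, if the wrist force passes 120 N, or if a joint passes its speed limit or range.

## Robot

A 6-joint arm with a two-finger parallel gripper is mounted at the origin on the work surface. World frame = base frame: x ahead of the robot, y to its left, z up, the work surface at z = 0. Lengths are in mm, angles in degrees, forces in N, time in s.
With the tool pointing down it reaches from about 225 to 875 mm from the base axis. Payload 3.4 kg.
Tool frame: the origin (TCP) lies midway between the tips of the shut fingers; the grasp point (between the pads) lies r.pinch_z behind it (r.pinch_z is the distance from the TCP to the grasp point, in mm); z points along the fingers, y is the line along which they close (so a half turn about z gives the same grasp; the last joint's range is limited). The gripper opens to 85 mm and grips with 20 to 120 N. Pads are 22 mm wide; open, the fingers measure 114 mm over their backs; the gripper's body (76 mm by 85 mm) begins 54 mm behind the grasp point. The pads swing forward as they close: fully open they stand 13 mm farther back than shut.
Start: joints at [57.64, 15.808, 86.224, -0, 77.962, -6.933], TCP at [246.912, 519.326, 203.028] pointing down, gripper open.
Joint ranges: [-165.64, 165.64], [-43.16, 119.46], [12.63, 154.43], [-67.54, 247.53], [6.08, 155.33], [-154.97, 154.97]. Speed limits (degrees/s): [147.25, 147.25, 180, 180, 180, 180].

## Interface

Orientations are given as a 3x3 rotation matrix whose columns are the frame's x, y, z axes.
In Python, from rig import r, vision, ticket, nets gives the robot as it stands.
- The arm moves only by the shell command python3 -m pendant 'ROWS' [FORCE]. ROWS is text: rows parted by semicolons, each of 7 numbers parted by spaces: the shift along the tool's x, y, z in mm, then the turn, a rotation vector about the tool's x, y, z in degrees, then the finger opening in mm, from 0 to 85.4. In form: x y z rx ry rz fingers; .... A call has 1 to 10 rows; each row shifts and turns the commanded pose from where the row before left it, along the tool's axes as they then stand; what a row does not reach is not made up. A row lasts 1/12 s, in which the tool goes at most 41.7 mm and 7.16 degrees, less where a joint would pass 70% of its speed; a pose out of reach is approached as far as the arm can. A call is refused whole if a number of a shift passes 41.7 or a number of a turn 7.16, either way. A call with a gripper value outside its range is refused whole. The fingers move at their own pace and stop on an object; FORCE is the grip in N (left out, the last holds). Time passes only in rows, so rows that do not move let the fingers close. It gives the time, the measured TCP pose, the force, the opening and the grip force at its end, in the units of the state.
- r.observe(): the state, without advancing time (a new reading comes with each control period).
- vision.read_camera(name): name is "scene" or "top" or "wrist"; returns (picture, depth): 480x640x3 uint8, blue, green, red; 480x640 float32, mm along the optical axis (not along the pixel's ray), 0 where there is no reading.
- vision.camera_params(name): a dict with "fx", "fy", "cx", "cy" (pixels), "rvec" (rotation vector, rad) and "tvec" (3), from world to camera coordinates, as OpenCV has them. Camera axes: x right, y down, z forward; pixel columns grow to the right and rows downward; lengths in mm; the calibration is good to about 2 mm. A picture is of the moment at which its call begins: read the wrist's pose just before it. camera_params takes no time and is no camera call; for the wrist camera it gives the pose at the moment of the call.
- ticket.job_done(): hands the job in; it is judged then, once.
Trained networks look in the newest picture that a camera, given by its name, has taken for a name from the list of things; names that differ only in an ending like _2 or _b are one class to them, and where a whole thing is asked for, a point or a joint stands for the part that bears it (a point fixed in the world has none). Each returns a list of dicts, best first, with "confidence" (0 to 1); they miss things now and then, are a little off and sometimes report something else, mostly with a low value. They report only what shows in the picture. A call takes as long as a camera call. They do not tell look-alikes from the thing itself.
- nets.recognise(camera, target): "box" ([left, top, width, height] in pixels, round what is visible of it).
The state is a dict: "t": time; "joint_pos": joint angles; "dq": joint speeds; "tau": joint torques, N m; "eef_pos": TCP position; "eef_rot": TCP orientation; "force": force on the tool from outside, world axes, zero at the start; "torque": the same for the moment, N m; "gripper_width": finger opening in mm; "grasp_force": force on a finger pad.
Only numpy, scipy, OpenCV 4.12 (cv2) and the standard library are available. Lean on these libraries where they do the work, as an engineer would, in place of code of your own. Each camera call takes 0.05 s, during which the arm holds its last target. There are 200 camera calls.

## Working session

There is one attempt and no reset: what is moved stays moved. The work goes in short steps, Python scripts to look and compute and a shell command to move; the robot and the scene stay as the last step left them, time stands still between calls to the robot, and variables do not carry over. Pictures are saved under pics/ and viewed, at most 10 in all, crops included, and the job is handed in when it is done.

```bash
mkdir -p pics; ls
cat > h.py <<'E'
import numpy as np, cv2
from rig import r, vision, ticket, nets
def cloud(name):
    im,d=vision.read_camera(name); p=vision.camera_params(name)
    R=cv2.Rodrigues(np.array(p['rvec'],float))[0]; t=np.array(p['tvec'],float).ravel()
    v,u=np.mgrid[:480,:640]
    C=np.stack([(u-p['cx'])/p['fx']*d,(v-p['cy'])/p['fy']*d,d],-1)
    W=(C-t)@R
    W[d==0]=np.nan
    return im,W
E
python3 - <<'E'
from h import *
im,W=cloud("top"); cv2.imwrite("pics/top.png",im); np.save("W.npy",W); np.save("im.npy",im)
for n in ["cap_a","gauge","tray"]:
    for x in nets.recognise("top",n)[:6]:
        l,t,w,h=map(int,x['box']); u,v=l+w//2,t+h//2
        print(n,round(x['confidence'],2),x['box'],W[min(v,479),min(u,639)].round())
s=r.observe(); print(r.pinch_z,s['eef_pos'],s['eef_rot'],s['t'],s['force'])
im,_=cloud("scene"); cv2.imwrite("pics/scene.png",im)
E
```

```text
pics
cap_a 0.95 [390.0, 224.8, 23.5, 25.8] [ 565. -190.   62.]
cap_a 0.82 [512.4, 268.3, 33.4, 30.5] [ 455. -461.   57.]
cap_a 0.66 [366.0, 283.1, 23.4, 18.1] [ 444. -133.   63.]
cap_a 0.63 [358.6, 328.9, 25.4, 22.0] [ 345. -114.   66.]
gauge 0.69 [206.8, 240.6, 113.3, 78.2] [484. 124.  -2.]
tray 0.63 [105.4, 252.1, 59.7, 50.8] [496. 417.   5.]
18.700000000000003 [246.70812168 519.01856173 202.46514449] [[-9.03157577e-01  4.29308801e-01 -5.86833631e-04]
 [ 4.29309183e-01  9.03157100e-01 -9.36881660e-04]
 [ 1.27791418e-04 -1.09808484e-03 -9.99999389e-01]] 0.2 [ 0.39405602  0.43382512 -0.088911  ]
```

View pics/top.png

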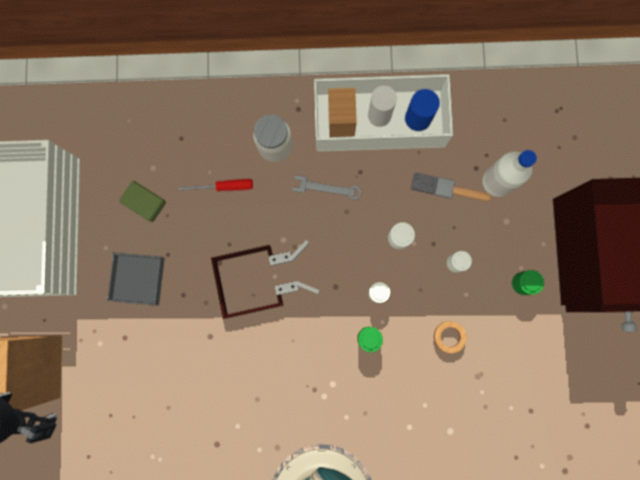

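View pics/scene.png

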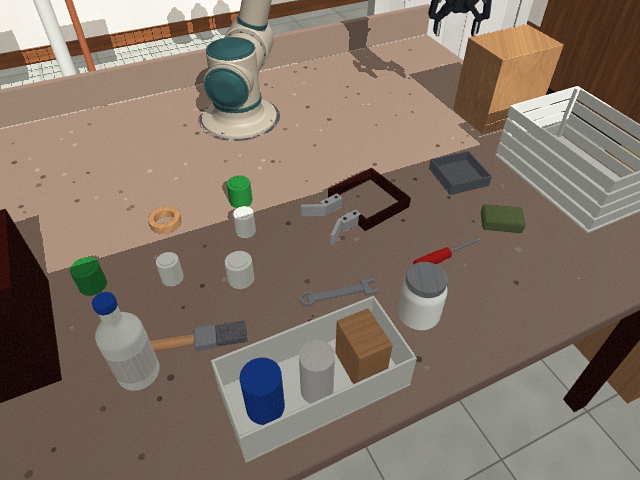

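The top view shows three white caps at (402,236), (459,262) and (380,293). The look-alikes are green ones at (370,340) and (529,283), plus a grey can in the box at (383,105). The gauge throat is near (283,273) with its mouth to the right and pen to the left, and the tray is at (137,279). I choose the three white standing caps and will measure them and check a close crop.

```bash
cat > m.py <<'E'
from h import *
W=np.load("W.npy"); im=np.load("im.npy")
def circ(u,v,k=22):
    P=W[v-k:v+k,u-k:u+k].reshape(-1,3); c=im[v-k:v+k,u-k:u+k].reshape(-1,3).astype(int)
    m=(P[:,2]>50)&(P[:,2]<72)
    (c0,rad)=cv2.minEnclosingCircle(P[m][:,:2].astype(np.float32)); 
    return np.round(P[m].mean(0),1),np.round(c0,1),round(2*rad,1),round(2*np.sqrt(m.sum()*PX/np.pi),1)
p=vision.camera_params("top"); R=cv2.Rodrigues(np.array(p['rvec'],float))[0]; print("campos",-R.T@np.array(p['tvec']).ravel())
PX=(( -R.T@np.array(p['tvec']).ravel())[2]-60)**2/p['fx']/p['fy']
for n,(u,v) in dict(W1=(402,236),W2=(459,262),W3=(380,293),G1=(370,340)).items(): print(n,*circ(u,v))
def rect(l,t,rr,b,lo,hi):
    P=W[t:b,l:rr].reshape(-1,3); m=(P[:,2]>lo)&(P[:,2]<hi)
    q=cv2.minAreaRect(P[m][:,:2].astype(np.float32)); return m.sum(),np.round(q[0],1),np.round(q[1],1),round(q[2],2)
print("tray",rect(100,245,172,312,22,36))
print("gauge",rect(200,236,328,325,22,36))
print("pen",rect(200,236,281,325,22,36))
# metal cheeks
P=W[236:325,200:328].reshape(-1,3); c=im[236:325,200:328].reshape(-1,3).astype(int)
m=(c.min(1)>110)&(P[:,2]>22)&(P[:,2]<36)
mm=np.zeros((89,128),np.uint8); mm.ravel()[m]=1
n,L,S,_=cv2.connectedComponentsWithStats(mm)
for i in range(1,n):
    if S[i,4]>20: q=P[(L.ravel()==i)]; print("metal",S[i],q.mean(0).round(1),q.min(0).round(),q.max(0).round())
cv2.imwrite("pics/crop.png",cv2.resize(im[215:360,195:485],None,fx=2.7,fy=2.7,interpolation=2))
E
python3 m.py
```

```text
campos [ 410.07920733  -33.82320107 1295.98742068]
W1 [ 568.6 -192.8   59.2] [ 569.  -193.3] 54.2 53.3
W2 [ 507.  -318.2   58.7] [ 506.7 -319.2] 44.8 44.2
W3 [ 443.7 -138.1   59.2] [ 443.6 -138.2] 43.5 43.7
G1 [ 343.1 -114.3   59.4] [ 343.2 -114.5] 53.6 54.6
tray (np.int64(462), array([490.9, 408.6]), array([113.4, 110.1]), 83.6)
gauge (np.int64(1312), array([485.7, 114.9]), array([140.6, 222.8]), 10.94)
pen (np.int64(890), array([479.3, 147.1]), array([140.8, 156.3]), 10.52)
metal [ 68   5  40  25 271] [532.4  65.7  30.4] [513.  17.  22.] [564. 106.  35.]
metal [ 75  46  44  13 274] [460.   51.5  30.8] [447.  -5.  24.] [473.  91.  36.]
```

View pics/crop.png

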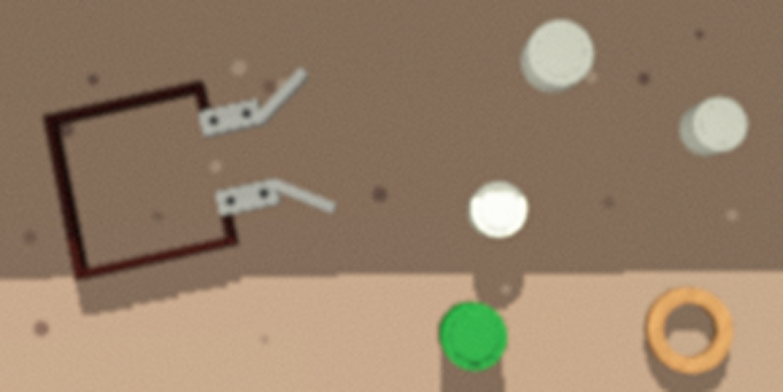

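```bash
cat > g.py <<'E'
from h import *
W=np.load("W.npy")
P=W[236:325,200:328].reshape(-1,3); P=P[(P[:,2]>20)&(P[:,2]<38)][:,:2]
o=np.array([493.1,76.6])
for a in (10,10.5,11,11.5,12):
    t=np.radians(a); gx=np.array([-np.sin(t),np.cos(t)]); gy=-np.array([np.cos(t),np.sin(t)])
    q=np.c_[(P-o)@gx,(P-o)@gy]
    out=[]
    for lo,hi in ((-22,-8),(-8,8),(8,22)):
        m=(q[:,0]>lo)&(q[:,0]<hi); y=q[m,1]; out+= [y[y<0].max().round(1),y[y>0].min().round(1)]
    print(a,out,"x",np.percentile(q[:,0],[.3,99.7]).round(1), "y pen",[np.percentile(q[(q[:,0]>l)&(q[:,0]<l+35),1],[1,99]).round(1).tolist() for l in (30,65,100)],"xfar",[np.percentile(q[(abs(q[:,1]-c)<20),0],99).round(1) for c in (-40,0,40)])
s=r.observe();e=s['eef_rot'];p=s['eef_pos']
print(np.degrees(np.arctan2(e[1][0],e[0][0])))
E
python3 g.py
```

```text
10 [np.float64(-23.6), np.float64(23.8), np.float64(-23.4), np.float64(24.3), np.float64(-23.3), np.float64(24.8)] x [-70.7 149.8] y pen [[-68.8, 70.9], [-68.8, 71.5], [-67.7, 72.1]] xfar [np.float64(149.6), np.float64(148.9), np.float64(148.3)]
10.5 [np.float64(-23.4), np.float64(23.9), np.float64(-23.4), np.float64(24.3), np.float64(-23.5), np.float64(24.7)] x [-70.7 149.5] y pen [[-69.1, 70.4], [-69.5, 70.7], [-68.9, 71.0]] xfar [np.float64(148.5), np.float64(148.9), np.float64(148.5)]
11 [np.float64(-23.3), np.float64(24.1), np.float64(-23.5), np.float64(24.3), np.float64(-23.6), np.float64(24.6)] x [-71.1 149.3] y pen [[-69.5, 70.0], [-70.3, 70.1], [-70.0, 70.0]] xfar [np.float64(148.2), np.float64(148.8), np.float64(148.8)]
11.5 [np.float64(-23.2), np.float64(24.3), np.float64(-23.5), np.float64(24.3), np.float64(-23.7), np.float64(24.5)] x [-70.9 149.5] y pen [[-70.0, 69.6], [-70.9, 69.3], [-71.1, 69.1]] xfar [np.float64(147.7), np.float64(148.8), np.float64(149.1)]
12 [np.float64(-23.0), np.float64(24.4), np.float64(-23.6), np.float64(24.3), np.float64(-23.8), np.float64(24.4)] x [-70.9 149.7] y pen [[-70.5, 69.2], [-71.6, 68.6], [-72.2, 68.0]] xfar [np.float64(147.7), np.float64(148.9), np.float64(149.4)]
154.57082175297683
```

```bash
cat > s.py <<'E'
from h import *
s=r.observe(); e=np.array(s['eef_rot']); p=np.array(s['eef_pos']); o=np.array([492.7,76.5]); t=np.radians(11)
d=p[:2]-o; th=np.degrees(np.arctan2(e[1,0],e[0,0]))
print("t",round(s['t'],2),"gauge x,ty",(d@[-np.sin(t),np.cos(t)]).round(1),(d@[np.cos(t),np.sin(t)]).round(1),"z",p[2].round(1),"turn left",round(th-101,2),"tilt",e[:2,2].round(4),"F",np.round(s['force'],1),"w",round(s['gripper_width'],1),"g",round(s['grasp_force'],1))
E
python3 -m pendant '-30 0 -3 0 0 6.7 66;-30 0 0 0 0 6.7 66;-30 0 0 0 0 6.7 66;-30 0 0 0 0 6.7 66;-30 0 0 0 0 6.7 66;-30 0 0 0 0 6.7 66;-30 0 0 0 0 6.7 66;-30 0 0 0 0 6.7 66;0 0 0 0 0 0 66' 20; python3 s.py
```

```text
t: 1.0
eef_pos: [400.5, 340.2, 205.9]
eef_rot: [[-0.183, 0.983, 0.0], [0.983, 0.183, -0.004], [-0.004, -0.0, -1.0]]
force: [0.3, -1.0, -1.0]
gripper_width: 65.9
grasp_force: 0.0
t 1.0 gauge x,ty 276.5 -40.2 z 205.9 turn left -0.45 tilt [ 0.0004 -0.0039] F [ 0.3 -1.  -1. ] w 65.9 g 0.0
```

```bash
python3 -m pendant '-40 -4 0 0 0 -0.5 66;-40 -4 0 0 0 0 66;-40 -4 0 0 0 0 66;-40 -4 5 0 0 0 66;-40 -4 10 0 0 0 66;-40 -4 10 0 0 0 66;-40 -4 10 0 0 0 66;-40 -4 10 0 0 0 66;-40 -4 10 0 0 0 66;-40 -4 10 0 0 0 66' >/dev/null; python3 -m pendant '-40 -4 0 0 0 0 66;-35 -4 0 0 0 0 66;-3 -2 0 0 0 0 66;0 0 0 0 0 0 66;0 0 0 0 0 0 66' >/dev/null; python3 s.py
```

```text
t 2.25 gauge x,ty -196.2 -87.2 z 140.8 turn left 0.44 tilt [-0.0006  0.0015] F [-0.1  2.  -0.6] w 66.3 g 0.0
```

```bash
cat > w.py <<'E'
from h import *
import sys
im,W=cloud("wrist"); cv2.imwrite("pics/wrist_%s.png"%sys.argv[1],im)
g=np.array(im).astype(int); m=(W[...,2]>50)&(W[...,2]<70)&(g.min(2)>90)
n,L,S,_=cv2.connectedComponentsWithStats(m.astype(np.uint8))
o=np.array([492.7,76.5]);t=np.radians(11)
for i in range(1,n):
    if S[i,4]>300:
        q=W[L==i]; c,rad=cv2.minEnclosingCircle(q[:,:2].astype(np.float32)); d=np.array(c)-o
        print(S[i],np.round(c,1),"diam",round(2*rad,1),"gauge",(d@[-np.sin(t),np.cos(t)]).round(1),(d@[np.cos(t),np.sin(t)]).round(1),"zmed",np.median(q[:,2]).round(1))
E
python3 w.py 1
```

```text
[ 281  210   64   62 3107] [ 444.9 -138.2] diam 43.7 gauge -201.7 -87.9 zmed 57.7
[ 438  308   63   60 2273] [ 571.5 -191.7] diam 54.4 gauge -278.3 26.1 zmed 57.8
```

View pics/wrist_1.png

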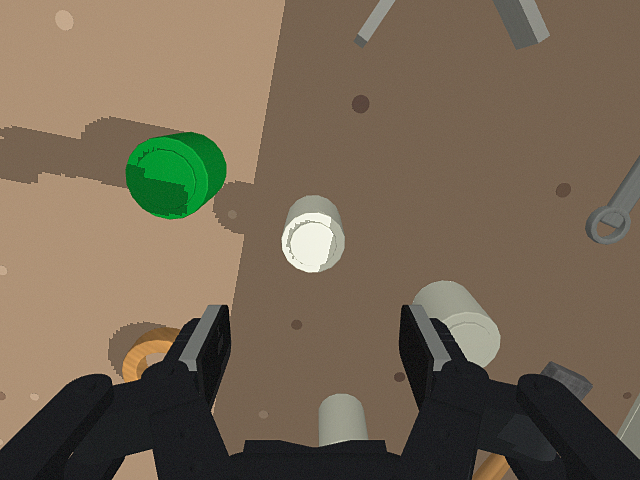

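The wrist view shows the small white cap centred at (312,240) between the fingers, and it agrees with the top camera to about 1 mm. Next I go down and grip high, with the fingertips above the 30 mm walls.

```bash
python3 -m pendant '-5.4 -1.3 0 0 0 0.4 66;0 0 30 0 0 0 66;0 0 30 0 0 0 66;0 0 30 0 0 0 66;0 0 20 0 0 0 66;0 0 0 0 0 0 66;0 0 0 0 0 0 66' >/dev/null; python3 s.py; python3 -m pendant '0 0 2 0 0 0 40;0 0 0 0 0 0 40;0 0 0 0 0 0 40;0 0 0 0 0 0 40;0 0 0 0 0 0 40' 25 > /dev/null; python3 s.py
```

```text
t 2.88 gauge x,ty -201.1 -88.6 z 30.6 turn left 0.17 tilt [-0.0019  0.0011] F [ 0.4 -1.1 -0.3] w 65.9 g 0.0
t 3.3 gauge x,ty -202.7 -87.8 z 29.8 turn left 0.07 tilt [ 0.0016 -0.0007] F [ 0.4 -0.4  0.8] w 39.8 g 0.0
```

```bash
python3 w.py 2
```

```text
[ 263  261  103   99 8128] [ 444.7 -139.1] diam 44.8 gauge -202.5 -88.2 zmed 57.7
[553 408  58  48 886] [ 578.8 -176.2] diam 36.9 gauge -264.5 36.3 zmed 55.3
```

View pics/wrist_2.png

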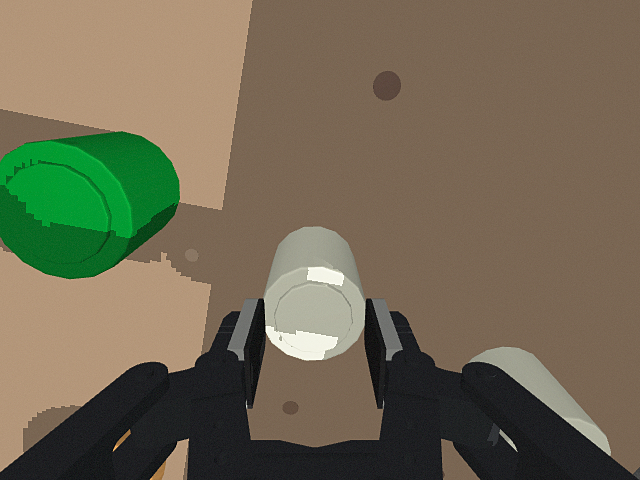

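The cap at (315,310) sits between the pads, which are at about x=262 and x=368 and barely touching. I'll close further.

```bash
python3 -m pendant '0 0 0 0 0 0 15;0 0 0 0 0 0 15;0 0 0 0 0 0 15' 25 > /dev/null; python3 s.py; python3 w.py 3
```

```text
t 3.6 gauge x,ty -202.6 -88.2 z 29.5 turn left 0.07 tilt [ 0.0005 -0.0003] F [-2.2 -0.3  5.4] w 28.8 g 24.4
[ 258  261  114  100 7233] [ 445.1 -137.9] diam 46.4 gauge -201.4 -87.7 zmed 58.4
[ 543  408   69   55 1445] [ 576.6 -178.4] diam 41.9 gauge -266.2 33.7 zmed 55.6
```

View pics/wrist_3.png

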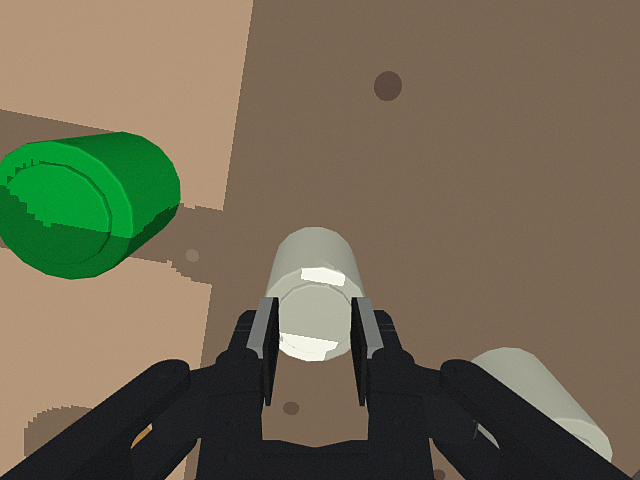

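Run:
```python
from h import *
im,W=cloud("wrist"); s=r.observe(); print(s['eef_pos'])
for u,v in [(270,300),(262,330),(272,305),(267,350),(268,395),(358,300),(367,330),(362,395),(315,300),(315,250),(362,300),(277,300),(275,312),(353,312)]: print(u,v,W[v,u].round(1),im[v,u])
```

```text
[ 444.80277588 -139.2049644    29.48828462]
270 300 [ 426.6 -131.5   63.5] [113 118 114]
262 330 [ 426.3 -131.3   85.3] [109 114 112]
272 305 [ 427.7 -131.4   67.1] [28 26 28]
267 350 [ 429.1 -131.8   95. ] [26 28 24]
268 395 [ 432.  -148.3   94.7] [19 24 25]
358 300 [ 459.2 -124.8   64.1] [114 117 114]
367 330 [ 460.1 -125.1   84.6] [111 115 112]
362 395 [ 461.4 -142.7   94.6] [33 32 34]
315 300 [ 443.8 -130.4   58.9] [163 180 179]
315 250 [ 441.3 -117.7   37.2] [147 164 161]
362 300 [ 460.6 -124.3   64.4] [111 117 111]
277 300 [ 429.2 -131.7   62. ] [7 3 7]
275 312 [ 429.3 -132.3   70.3] [20 20 16]
353 312 [ 458.  -128.9   66.4] [11 11 15]
```

The pads' lower ends are at z≈60 by the wrist depth, so they are only pinching the boss. I'll open, go about 20 mm lower and close again.

```bash
cat > f.py <<'E'
from h import *
im,W=cloud("wrist"); s=r.observe(); p=np.array(s['eef_pos']); e=np.array(s['eef_rot'])
q=(W-p)@e   # tool frame
m=(np.abs(q[...,1])<62)&(np.abs(q[...,0])<16)&(q[...,2]>-60)&(im.max(2)<135)&(W[...,2]>5)
v=q[m]; print("dark lowest tool z",np.percentile(v[:,2],[50,90,99,99.9]).round(1), "world z",(p[2]-np.percentile(v[:,2],[99,99.9])).round(1))
E
python3 -m pendant '0 0 0 0 0 0 66;0 0 0 0 0 0 66;0 0 0 0 0 0 66;0 0 0 0 0 0 66;0 0 10 0 0 0 66;0 0 9 0 0 0 66;0 0 0 0 0 0 66' >/dev/null; python3 s.py; python3 f.py
python3 -m pendant '0 0 0 0 0 0 20;0 0 0 0 0 0 20;0 0 0 0 0 0 20;0 0 0 0 0 0 20;0 0 0 0 0 0 20;0 0 0 0 0 0 20' >/dev/null; python3 s.py; python3 f.py; python3 w.py 4
```

```text
t 4.28 gauge x,ty -201.4 -89.5 z 8.4 turn left 0.07 tilt [-0.0032  0.0017] F [-0.4  0.7  1. ] w 66.1 g 0.0
dark lowest tool z [-49.  -38.1 -10.4   2.1] world z [19.4  6.9]
t 4.83 gauge x,ty -202.6 -88.0 z 10.3 turn left 0.07 tilt [ 0.0007 -0.0003] F [-0.1 -0.1  1.6] w 42.7 g 25.5
dark lowest tool z [-48.9 -36.5 -10.8   4. ] world z [21.1  6.3]
[  255   281   120   111 10374] [ 445.1 -139.1] diam 44.6 gauge -202.6 -87.9 zmed 57.7
[227 307  25  32 437] [ 418.1 -133. ] diam 5.4 gauge -191.4 -113.2 zmed 61.1
[378 306  25  33 422] [ 468.4 -123.3] diam 5.1 gauge -191.5 -62.0 zmed 61.1
```

Run:
```python
from h import *
im,W=cloud("wrist")
for u in (235,242,248): print(u,[(v,W[v,u,2].round(),W[v,u,0].round(),int(im[v,u].mean())) for v in range(260,340,8)])
```

```text
235 [(260, np.float64(-2.0), np.float64(405.0), 102), (268, np.float64(-1.0), np.float64(406.0), 101), (276, np.float64(-2.0), np.float64(406.0), 102), (284, np.float64(-1.0), np.float64(407.0), 102), (292, np.float64(-0.0), np.float64(408.0), 103), (300, np.float64(-1.0), np.float64(408.0), 102), (308, np.float64(-2.0), np.float64(409.0), 103), (316, np.float64(55.0), np.float64(416.0), 124), (324, np.float64(62.0), np.float64(417.0), 111), (332, np.float64(66.0), np.float64(418.0), 112)]
242 [(260, np.float64(-1.0), np.float64(409.0), 104), (268, np.float64(-1.0), np.float64(409.0), 102), (276, np.float64(-2.0), np.float64(410.0), 100), (284, np.float64(-1.0), np.float64(411.0), 102), (292, np.float64(-1.0), np.float64(411.0), 104), (300, np.float64(45.0), np.float64(416.0), 114), (308, np.float64(50.0), np.float64(417.0), 109), (316, np.float64(57.0), np.float64(418.0), 112), (324, np.float64(62.0), np.float64(419.0), 108), (332, np.float64(67.0), np.float64(420.0), 116)]
248 [(260, np.float64(-2.0), np.float64(412.0), 101), (268, np.float64(-1.0), np.float64(412.0), 103), (276, np.float64(-1.0), np.float64(413.0), 103), (284, np.float64(-1.0), np.float64(413.0), 104), (292, np.float64(-1.0), np.float64(414.0), 102), (300, np.float64(44.0), np.float64(419.0), 113), (308, np.float64(51.0), np.float64(420.0), 113), (316, np.float64(57.0), np.float64(420.0), 126), (324, np.float64(64.0), np.float64(421.0), 29), (332, np.float64(67.0), np.float64(422.0), 21)]
```

The tips are now at z≈43, clear of the 30 mm walls, and the grip is on the straight side. I'll drag to the front of the mouth.

```bash
python3 -m pendant '7 6 0 0 0 0 20;14 11.5 0 0 0 0 20;14 11.5 0 0 0 0 20;14 11.5 0 0 0 0 20;14 11.5 0 0 0 0 20;14 11.5 0 0 0 0 20;14 11.5 0 0 0 0 20;14 11.5 0 0 0 0 20;2 1.5 0 0 0 0 20;0 0 0 0 0 0 20' 40 >/dev/null; python3 s.py;  python3 w.py 5; python3 s.py
```

```text
t 5.82 gauge x,ty -94.4 1.1 z 10.3 turn left 0.16 tilt [0.0022 0.0006] F [1.3 2.2 4.6] w 42.6 g 40.9
[  256   281   118   111 10328] [511.9 -16.4] diam 44.7 gauge -94.9 1.1 zmed 57.7
[227 307  25  32 447] [484.8 -10.3] diam 5.3 gauge -83.7 -24.3 zmed 61.1
[378 307  24  32 420] [ 5.346e+02 -4.000e-01] diam 5.4 gauge -83.5 26.4 zmed 61.1
t 5.87 gauge x,ty -94.9 0.7 z 10.3 turn left 0.12 tilt [0.002  0.0005] F [1.5 2.6 4.9] w 42.8 g 40.9
```

```bash
cat > c.py <<'E'
from h import *
im,W=cloud("wrist"); o=np.array([492.7,76.5]);t=np.radians(11)
P=W[(W[...,2]>26)&(W[...,2]<34)]; d=P[:,:2]-o
x=d@[-np.sin(t),np.cos(t)]; y=d@[np.cos(t),np.sin(t)]
for lo in (-23,-12,0,12):
    k=y[(x>lo)&(x<lo+10)&(abs(y)<50)]
    if (k<0).any() and (k>0).any(): print(lo,len(k),k[k<0].max().round(1),k[k>0].min().round(1))
E
python3 c.py
```

```text
-23 3164 -22.9 24.6
-12 3406 -22.9 24.6
0 3717 -22.9 24.7
12 3922 -22.8 24.7
```

```bash
python3 -m pendant '10 0 0 0 0 0 20;15 0 0 0 0 0 20;15 0 0 0 0 0 20;12 0 0 0 0 0 20;10 0 0 0 0 0 20;10 0 0 0 0 0 20;10 0 0 0 0 0 20;0 0 0 0 0 0 20' >/dev/null; python3 s.py;python3 -m pendant '12 0 0 0 0 0 20;15 0 0 0 0 0 20;15 0 0 0 0 0 20;15 0 0 0 0 0 20;15 0 0 0 0 0 20;15 0 0 0 0 0 20;15 0 0 0 0 0 20;15 0 0 0 0 0 20;6 0 0 0 0 0 20;0 0 0 0 0 0 20' >/dev/null; python3 s.py; python3 w.py 6; python3 c.py
```

```text
t 6.58 gauge x,ty -12.1 -1.1 z 10.0 turn left 0.1 tilt [-0.0006  0.0006] F [ 0.2 -0.   1.9] w 42.4 g 42.8
t 7.42 gauge x,ty 110.6 -0.8 z 10.0 turn left 0.13 tilt [-0.0001  0.0003] F [-0.   0.4  2.7] w 42.5 g 43.7
[  255   286   120   114 10693] [471.6 183.2] diam 44.4 gauge 108.7 -0.4 zmed 58.5
[227 307  25  32 443] [444.3 190.6] diam 5.5 gauge 121.3 -25.8 zmed 61.1
[378 307  24  32 432] [495.3 199. ] diam 8.4 gauge 119.7 25.9 zmed 61.1
```

```bash
python3 -m pendant '0 0 0 0 0 0 68;0 0 0 0 0 0 68;0 0 0 0 0 0 68;0 0 -20 0 0 0 68;0 0 -35 0 0 0 68;0 0 -35 0 0 0 68;-20 -3 -20 0 0 0 68;-40 -5 0 0 0 0 68;-40 -5 0 0 0 0 68;-40 -5 0 0 0 0 68' 25 >/dev/null;  python3 -m pendant '-40 -5 0 0 0 0 68;-40 -5 0 0 0 0 68;-40 -5 0 0 0 0 68;-40 -5 0 0 0 0 68;-40 -5 0 0 0 0 68;-40 -5 0 0 0 0 68;-40 -5 0 0 0 0 68;-35 -5 0 0 0 0 68;0 0 0 0 0 0 68;0 0 0 0 0 0 68' >/dev/null; python3 s.py; python3 w.py 7; python3 s.py
python3 - <<'E'
from h import *
im,W=cloud("top"); cv2.imwrite("pics/top2.png",im); v=W[240:315,215:280]; m=(v[...,2]>50)&(v[...,2]<70); q=v[m]; o=np.array([492.7,76.5]);t=np.radians(11)
c,rad=cv2.minEnclosingCircle(q[:,:2].astype(np.float32)); d=np.array(c)-o; print("penned",d@[-np.sin(t),np.cos(t)],d@[np.cos(t),np.sin(t)],rad*2)
E
```

```text
t 9.18 gauge x,ty -347.0 -59.2 z 119.1 turn left -0.16 tilt [-0.0012  0.0012] F [-0.6  0.1 -0.6] w 67.9 g 0.0
[ 412   84   96   97 7232] [ 569.8 -192.4] diam 53.9 gauge -278.6 24.4 zmed 57.7
[ 280  276   66   62 3219] [ 507.9 -318.1] diam 44.4 gauge -390.2 -60.3 zmed 57.4
[476 451  33  29 549] [ 663.4 -420.5] diam 40.1 gauge -520.4 72.8 zmed 62.5
t 9.23 gauge x,ty -345.3 -59.1 z 119.1 turn left -0.06 tilt [-0.0017  0.0021] F [-1.2 -1.4 -0.3] w 68.1 g 0.0
penned 105.78676944665465 -1.3349925984257567 44.41721725463867
```

```bash
python3 -m pendant '-25 -1 0 0 0 0 68;-20 -1 0 0 0 0 68;0 0 30 0 0 0 68;0 0 30 0 0 0 68;0 0 30 0 0 0 68;0 0 19 0 0 0 68;0 0 0 0 0 0 68' >/dev/null; python3 s.py;  python3 -m pendant '0 0 0 0 0 0 20;0 0 0 0 0 0 20;0 0 0 0 0 0 20;0 0 0 0 0 0 20;0 0 0 0 0 0 20;0 0 0 0 0 0 20' 40 >/dev/null; python3 s.py; python3 w.py 8
```

```text
t 9.87 gauge x,ty -385.3 -62.3 z 6.8 turn left 0.18 tilt [-0.0079  0.0068] F [-0.8  0.5  0. ] w 67.6 g 0.0
t 10.37 gauge x,ty -391.1 -59.0 z 12.7 turn left 0.06 tilt [ 0.0028 -0.0015] F [-0.4  1.5  7. ] w 42.4 g 41.3
[  505     0   135    98 11495] [ 565.8 -207.5] diam 46.2 gauge -292.7 17.5 zmed 57.2
[ 257  284  116  109 9919] [ 510.2 -321.2] diam 45.5 gauge -393.7 -58.7 zmed 57.8
[377 303  24  31 403] [ 532.4 -302.6] diam 5.4 gauge -379.7 -33.4 zmed 61.1
[229 304  24  31 416] [ 482.7 -312.5] diam 5.4 gauge -379.9 -84.0 zmed 60.8
```

```bash
python3 -m pendant '8 -1 0 0 0 0 20;16 -1 1 0 0 0 20;20 -1 0 0 0 0 20;20 -1 0 0 0 0 20;20 0 0 0 0 0 20;20 0 0 0 0 0 20;20 0 0 0 0 0 20;20 0 0 0 0 0 20;20 0 0 0 0 0 20;20 0 0 0 0 0 20' >/dev/null; python3 -m pendant '14 6 0 0 0 0 20;16 9 0 0 0 0 20;16 9 0 0 0 0 20;16 9 0 0 0 0 20;16 9 0 0 0 0 20;16 9 0 0 0 0 20;11 9 0 0 0 0 20;2 3 0 0 0 0 20;0 0 0 0 0 0 20' >/dev/null; python3 s.py; python3 w.py 9; python3 c.py
```

```text
t 12.0 gauge x,ty -99.5 0.1 z 11.6 turn left 0.19 tilt [ 0.003  -0.0015] F [ 0.8 -1.1  8.6] w 42.6 g 45.7
[  256   299   118   120 11202] [513.5 -27.4] diam 43.6 gauge -106.0 0.6 zmed 60.9
[229 305  24  32 425] [485.2 -15. ] diam 5.3 gauge -88.4 -24.9 zmed 61.0
[377 305  24  32 413] [534.8  -5. ] diam 5.3 gauge -88.0 25.8 zmed 60.9
-23 3223 -22.7 24.9
-12 3473 -22.5 25.0
0 3781 -22.5 24.9
12 1741 -22.6 25.1
```

View pics/wrist_9.png

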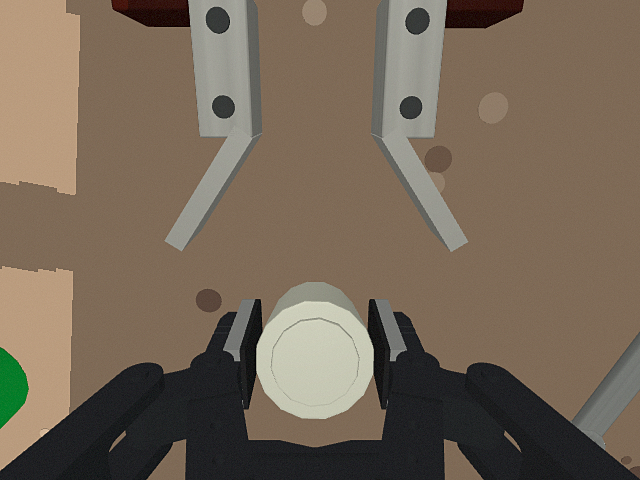

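The cap at (315,355) looks tipped backwards in the grip, although the throat lies straight ahead. I'll release it so it settles, and measure.

```bash
cat > tl.py <<'E'
from h import *
im,W=cloud("wrist"); P=W[300:410,270:362].reshape(-1,3); P=P[(P[:,2]>54)&(P[:,2]<75)]
c=P.mean(0); n=np.linalg.svd(P-c,full_matrices=False)[2][2]; print("top tilt deg",np.degrees(np.arccos(abs(n[2]))).round(1),(n*np.sign(n[2])).round(3),c.round(1))
E
python3 tl.py; python3 -m pendant '0 0 0.5 0 0 0 48;0 0 0 0 0 0 52;0 0 0 0 0 0 60;0 0 0 0 0 0 68;0 0 0 0 0 0 68' 20 >/dev/null; python3 s.py; python3 w.py 10; python3 tl.py
```

```text
top tilt deg 17.2 [-0.049  0.292  0.955] [513.4 -26.   61. ]
t 12.57 gauge x,ty -99.2 -1.7 z 9.3 turn left 0.07 tilt [-0.0006  0.0002] F [ 0.8 -0.6  0.3] w 67.8 g 0.0
[186 307  31  34 452] [471.  -17.4] diam 5.7 gauge -88.1 -39.2 zmed 60.9
[413 308  29  33 442] [545.8  -3. ] diam 5.7 gauge -88.2 37.0 zmed 61.0
[ 261  342  115  104 9255] [516.6 -45. ] diam 45.2 gauge -123.8 0.3 zmed 57.4
top tilt deg 9.1 [-0.046  0.151  0.987] [514.  -35.6  57.5]
```

The cap is now standing upright at gauge (-124, 0). It had tipped because the downward grip preload dragged its foot. I'll regrip centred and relieve the preload.

```bash
python3 -m pendant '-12 0 0 0 0 0 68;-12.5 1.3 0 0 0 0 68;0 0 0 0 0 0 68;0 0 0 0 0 0 68' >/dev/null; python3 s.py; python3 w.py 11; python3 tl.py;  python3 -m pendant '0 0 0 0 0 0 20;0 0 0 0 0 0 20;0 0 0 0 0 0 20;0 0 0 0 0 0 20;0 0 0 0 0 0 20;0 0 0 0 0 0 20' 40 >/dev/null; python3 s.py; python3 w.py 12; python3 tl.py
```

```text
t 13.0 gauge x,ty -125.1 0.3 z 9.5 turn left -0.04 tilt [ 0.0005 -0.    ] F [-0.5  0.3  0.2] w 68.1 g 0.0
[  253   278   121   113 10533] [516.  -44.3] diam 44.7 gauge -123.0 -0.2 zmed 57.7
[187 307  30  33 445] [477.3 -42. ] diam 5.5 gauge -113.4 -37.7 zmed 60.9
[414 307  30  33 435] [552.1 -27.3] diam 5.4 gauge -113.2 38.5 zmed 61.2
top tilt deg 0.8 [0.013 0.001 1.   ] [516.6 -43.7  57.9]
t 13.6 gauge x,ty -123.6 -0.2 z 9.7 turn left 0.08 tilt [-0.      0.0001] F [-1.5  0.2  4.9] w 42.7 g 40.6
[  256   282   119   112 10395] [516.5 -45.2] diam 45.0 gauge -124.0 0.1 zmed 57.7
[378 307  24  34 432] [539.4 -29. ] diam 5.1 gauge -112.5 25.8 zmed 61.0
[227 308  25  31 436] [489.6 -38.5] diam 5.4 gauge -112.3 -25.0 zmed 61.2
top tilt deg 0.6 [0.007 0.007 1.   ] [516.7 -43.8  57.9]
```

```bash
python3 -m pendant '0 0 -1 0 0 0 20;6 0.7 0 0 0 0 20;12 0 0 0 0 0 20;12 0 0 0 0 0 20;12 0 0 0 0 0 20;10 0 0 0 0 0 20;0 0 0 0 0 0 20' >/dev/null; python3 s.py; python3 tl.py; python3 w.py 13; python3 c.py
```

```text
t 14.28 gauge x,ty -69.1 -0.2 z 10.3 turn left 0.21 tilt [-0.0014  0.001 ] F [-0.4 -0.3 -2. ] w 42.7 g 40.7
top tilt deg 0.6 [0.007 0.008 1.   ] [507.    8.7  58.5]
[  256   281   119   113 10503] [507.4   6.9] diam 44.6 gauge -71.1 1.2 zmed 58.4
[228 306  24  32 440] [480.3  13.1] diam 5.5 gauge -59.9 -24.3 zmed 61.0
[377 306  25  32 420] [530.1  22.9] diam 5.1 gauge -59.7 26.5 zmed 60.9
-23 2740 -22.5 25.1
-12 2917 -22.4 25.1
0 3139 -22.3 25.2
12 3379 -22.3 25.2
```

Upright and aligned. Through the throat to x≈57.

```bash
python3 -m pendant '10 0 0.5 0 0 0 20;12 0 0 0 0 0 20;12 0 0 0 0 0 20;12 0 0 0 0 0 20;12 0 0 0 0 0 20;14 0 0 0 0 0 20;14 0 0 0 0 0 20;14 0 0 0 0 0 20;14 0 0 0 0 0 20;14 0 0 0 0 0 20' >/dev/null; python3 s.py; python3 tl.py; python3 w.py 14
```

```text
t 15.27 gauge x,ty 57.9 0.1 z 10.0 turn left 0.11 tilt [-0.      0.0001] F [ 0.2  0.  -0.5] w 42.5 g 40.7
top tilt deg 0.5 [0.007 0.004 1.   ] [481.7 136.4  58.1]
[  247   154   133   240 23855] [477.1 155.6] diam 89.2 gauge 80.6 -0.2 zmed 57.9
[227 307  25  32 440] [454.9 140.2] diam 5.5 gauge 69.8 -24.9 zmed 60.9
[378 306  25  33 450] [505.9 148.3] diam 8.5 gauge 68.0 26.6 zmed 61.0
```

```bash
python3 -m pendant '0 0 0 0 0 0 68;0 0 0 0 0 0 68;0 0 0 0 0 0 68;0 0 -20 0 0 0 74;0 0 -35 0 0 0 74;0 0 -35 0 0 0 74;-20 2 -20 0 0 0 74;-40 3 0 0 0 0 74;-40 3 0 0 0 0 74;-40 3 0 0 0 0 74' 20 >/dev/null;  python3 -m pendant '-40 3 0 0 0 0 74;-40 3 0 0 0 0 74;-40 3 0 0 0 0 74;-40 3 0 0 0 0 74;-30 2 0 0 0 0 74;0 0 0 0 0 0 74;0 0 0 0 0 0 74;0 0 0 0 0 0 74' >/dev/null; python3 s.py; python3 w.py 15; python3 s.py
```

```text
t 16.87 gauge x,ty -273.6 25.0 z 119.6 turn left -0.01 tilt [-0.0011  0.0012] F [-0.8  0.2 -0.2] w 74.2 g 0.0
[ 271  211   85   82 5415] [ 570.1 -193.2] diam 54.0 gauge -279.6 24.6 zmed 57.8
[ 581  269   59  138 2934] [ 781.1 -212.2] diam 94.8 gauge -338.4 228.0 zmed 59.3
t 16.92 gauge x,ty -272.9 25.2 z 119.8 turn left 0.06 tilt [-0.001   0.0011] F [ 0.4  0.4 -0.1] w 73.8 g 0.0
```

```bash
python3 -m pendant '-5.5 -0.5 0 0 0 0 74;0 0 30 0 0 0 74;0 0 30 0 0 0 74;0 0 30 0 0 0 74;0 0 18 0 0 0 74;0 0 0 0 0 0 74;0 0 0 0 0 0 74;0 0 0 0 0 0 74' >/dev/null; python3 s.py;  python3 -m pendant '0 0 0 0 0 0 30;0 0 0 0 0 0 30;0 0 0 0 0 0 30;0 0 0 0 0 0 30;0 0 0 0 0 0 30;0 0 -1 0 0 0 30;0 0 0 0 0 0 30' 40 >/dev/null; python3 s.py; python3 w.py 16; python3 tl.py
```

```text
t 17.58 gauge x,ty -279.5 26.5 z 13.4 turn left 0.13 tilt [ 0.0023 -0.001 ] F [ 0.2  0.2 -0.4] w 73.9 g 0.0
t 18.17 gauge x,ty -279.7 26.0 z 14.3 turn left 0.07 tilt [ 0.002  -0.0008] F [-0.7  2.   4.9] w 52.4 g 42.4
[  244   264   142   133 14685] [ 571.5 -193.7] diam 55.1 gauge -280.3 25.8 zmed 57.8
[215 301  26  31 404] [ 540.1 -187.8] diam 5.3 gauge -268.5 -3.9 zmed 60.8
[390 302  24  30 387] [ 599.4 -176.1] diam 5.3 gauge -268.4 56.5 zmed 60.9
top tilt deg 2.6 [ 0.013 -0.044  0.999] [ 572.7 -195.5   58.4]
```

```bash
python3 -m pendant '0 0 -1 0 0 0 30;8 -1 0 0 0 0 30;16 -2.5 0 0 0 0 30;18 -2.5 0 0 0 0 30;18 -2.5 0 0 0 0 30;18 -2.5 0 0 0 0 30;18 -2.5 0 0 0 0 30;18 -2.5 0 0 0 0 30;18 -2.5 0 0 0 0 30;18 -2.5 0 0 0 0 30' >/dev/null; python3 s.py; python3 -m pendant '18 -3 0 0 0 0 30;10 -2 0 0 0 0 30;2 0 0 0 0 0 30;0 0 0 0 0 0 30'>/dev/null;python3 s.py; python3 w.py 17; python3 tl.py; python3 c.py
```

```text
t 19.1 gauge x,ty -126.9 3.2 z 14.2 turn left 0.14 tilt [-0.0002  0.    ] F [ 0.2 -0.7  1. ] w 52.0 g 44.0
t 19.43 gauge x,ty -97.3 -2.4 z 13.7 turn left 0.17 tilt [-0.0025  0.001 ] F [-1.  -0.   0.8] w 52.3 g 43.7
[  244   268   142   133 14736] [509.9 -21.7] diam 55.0 gauge -99.7 -1.9 zmed 57.8
[215 302  25  30 395] [478.1 -14.8] diam 5.5 gauge -86.9 -31.8 zmed 61.1
[390 302  25  31 402] [537.5  -3.2] diam 5.3 gauge -86.8 28.8 zmed 61.1
top tilt deg 2.2 [ 0.011 -0.036  0.999] [511.2 -23.2  58.3]
-23 3146 -22.4 25.2
-12 3305 -22.3 25.1
0 3637 -22.4 25.1
12 2342 -22.3 25.3
```

```bash
python3 -m pendant '12 1 0 0 0 0 30;14 1 0 0 0 0 30;14 1 0 0 0 0 30;10 0 0 0 0 0 30;6 0 0 0 0 0 30;3 0 0 0 0 0 30;1 0 0 0 0 0 30;0 0 0 0 0 0 30' >/dev/null; python3 s.py; python3 w.py 18; python3 c.py
```

```text
t 20.25 gauge x,ty -42.0 2.6 z 14.6 turn left 0.18 tilt [ 0.002  -0.0046] F [ 0.3 -8.6  6.2] w 52.2 g 44.3
[  233     0   149   118 14468] [482.2 133.2] diam 44.0 gauge 57.6 0.5 zmed 58.3
[  244   267   142   135 15019] [504.   34.6] diam 54.4 gauge -43.3 3.1 zmed 58.7
[216 301  25  31 398] [471.9  41. ] diam 5.2 gauge -30.9 -27.2 zmed 61.2
[389 301  25  31 392] [531.2  52.9] diam 5.4 gauge -30.5 33.2 zmed 61.2
-23 2596 -0.0 0.0
-12 2312 -22.7 24.9
0 2484 -22.6 25.0
12 2987 -22.7 25.0
```

Contact at x≈-43, about 2 mm off centre to one side. I'll centre it and push on gently.

```bash
python3 -m pendant '-1 -2 0 0 0 0 30;2 0 0 0 0 0 30;2 0 0 0 0 0 30;2 0 0 0 0 0 30;1 0 0 0 0 0 30;0 0 0 0 0 0 30;0 0 0 0 0 0 30' >/dev/null; python3 s.py; python3 w.py 19; python3 c.py; python3 tl.py
```

```text
t 20.93 gauge x,ty -37.8 0.7 z 14.9 turn left 0.27 tilt [ 0.0027 -0.0075] F [ -0.4 -14.4   8.3] w 52.1 g 44.4
[  241     0   147   132 16050] [482.1 133.1] diam 44.0 gauge 57.5 0.4 zmed 58.2
[  244   267   142   136 15074] [500.9  38.4] diam 54.5 gauge -38.9 0.8 zmed 58.9
[216 301  25  31 397] [469.1  44.8] diam 5.5 gauge -26.6 -29.2 zmed 61.0
[389 301  25  30 385] [528.4  56.7] diam 5.6 gauge -26.3 31.3 zmed 60.8
-23 2612 -0.0 0.0
-12 2264 -22.7 25.0
0 2403 -22.6 25.0
12 2923 -22.6 24.9
top tilt deg 1.2 [-0.001  0.021  1.   ] [501.9  36.9  59.8]
```

It is stopped squarely at the entrance (x≈-38, y≈0). I'll release so it certainly stands there for a moment, then regrip it and lift.

```bash
python3 -m pendant '0 0 0 0 0 0 74;0 0 0 0 0 0 74;0 0 0 0 0 0 74;0 0 0 0 0 0 74;0 0 0 0 0 0 74' 20 >/dev/null; python3 s.py; python3 w.py 20; python3 c.py; python3 -m pendant '0 0 2 0 0 0 30;0 0 0 0 0 0 30;0 0 0 0 0 0 30;0 0 0 0 0 0 30;0 0 0 0 0 0 30;0 0 0 0 0 0 30' 45 >/dev/null; python3 s.py; python3 w.py 21;python3 -m pendant '0 0 -6 0 0 0 30;0 0 -15 0 0 0 30;0 0 -25 0 0 0 30;0 0 -30 0 0 0 30;0 0 0 0 0 0 30' >/dev/null; python3 s.py; python3 w.py 22
```

```text
t 21.5 gauge x,ty -32.7 -0.3 z 13.7 turn left 0.08 tilt [-0.0009  0.0006] F [ 0.3 -0.8 -0.2] w 73.6 g 0.0
[  244     0   145   148 17234] [482.3 133.1] diam 44.1 gauge 57.6 0.6 zmed 58.0
[  246   290   141   129 14109] [501.6  34.3] diam 54.7 gauge -43.1 0.6 zmed 57.8
[182 308  27  25 334] [456.9  47. ] diam 5.5 gauge -22.2 -40.8 zmed 62.3
[421 308  27  26 334] [537.6  63. ] diam 5.4 gauge -21.8 41.5 zmed 62.7
-23 2668 -0.3 0.1
-12 2214 -22.7 25.1
0 2362 -22.6 25.0
12 2874 -22.5 25.1
t 22.1 gauge x,ty -33.1 0.0 z 12.2 turn left 0.07 tilt [0.0001 0.0004] F [-0.2  1.2  3.4] w 51.7 g 46.5
[  242     0   147   147 17522] [482.2 133.3] diam 44.2 gauge 57.8 0.5 zmed 58.1
[  245   291   140   130 14301] [501.6  34.3] diam 54.6 gauge -43.1 0.7 zmed 57.8
[214 304  27  32 414] [467.9  49.2] diam 5.3 gauge -22.1 -29.6 zmed 61.2
[389 304  26  31 402] [526.9  60.7] diam 5.2 gauge -22.1 30.6 zmed 61.0
t 22.57 gauge x,ty -34.4 3.9 z 92.9 turn left 0.08 tilt [ 0.0101 -0.0007] F [ 1.9 -0.5 -0.5] w 51.5 g 47.8
[ 265    0   80   26 1467] [473.6 167.6] diam 36.5 gauge 93.1 -1.4 zmed 53.9
[ 262   33   89   96 6649] [480.7 133.3] diam 44.0 gauge 58.0 -0.9 zmed 55.8
```

The cap is lifted. Before leaving, I'll back off a little (well inside the -130 limit) to see the mouth and confirm the gauge's x origin, since the cap rested at -43 in my frame.

```bash
python3 -m pendant '-20 -2 0 0 0 0 30;-20 -1 0 0 0 0 30;-5 0 0 0 0 0 30;0 0 0 0 0 0 30;0 0 0 0 0 0 30' >/dev/null; python3 s.py
python3 - <<'E'
from h import *
im,W=cloud("wrist"); o=np.array([492.7,76.5]);t=np.radians(11)
P=W[(W[...,2]>27)&(W[...,2]<33)]; d=P[:,:2]-o
x=d@[-np.sin(t),np.cos(t)]; y=d@[np.cos(t),np.sin(t)]
A=[]
for lo in range(-76,160,3):
    k=y[(x>=lo)&(x<lo+3)&(abs(y)<80)]
    if len(k): A.append((lo+1.5,round(k[k<0].max(),1) if (k<0).any() else None,round(k[k>0].min(),1) if (k>0).any() else None))
print(A)
E
```

```text
t 23.03 gauge x,ty -77.9 -3.7 z 87.1 turn left 0.0 tilt [-0.002  0.001] F [ 0.4  0.1 -1.6] w 51.6 g 47.8
[(-74.5, np.float64(-53.3), np.float64(55.9)), (-71.5, np.float64(-51.1), np.float64(53.9)), (-68.5, np.float64(-49.2), np.float64(51.9)), (-65.5, np.float64(-47.1), np.float64(49.1)), (-62.5, np.float64(-45.2), np.float64(47.8)), (-59.5, np.float64(-43.1), np.float64(45.7)), (-56.5, np.float64(-40.8), np.float64(43.4)), (-53.5, np.float64(-39.0), np.float64(41.3)), (-50.5, np.float64(-36.3), np.float64(39.4)), (-47.5, np.float64(-34.5), np.float64(37.4)), (-44.5, np.float64(-32.6), np.float64(35.4)), (-41.5, np.float64(-30.8), np.float64(32.9)), (-38.5, np.float64(-28.4), np.float64(30.4)), (-35.5, np.float64(-26.5), np.float64(28.6)), (-32.5, np.float64(-24.7), np.float64(26.8)), (-29.5, np.float64(-23.0), np.float64(25.2)), (-26.5, np.float64(-22.8), np.float64(25.1)), (-23.5, np.float64(-22.8), np.float64(25.0)), (-20.5, np.float64(-22.8), np.float64(25.1)), (-17.5, np.float64(-22.7), np.float64(25.1)), (-14.5, np.float64(-22.7), np.float64(25.1)), (-11.5, np.float64(-23.0), n
[... 299 characters left out ...]
64(-22.9), np.float64(25.1)), (12.5, np.float64(-22.9), np.float64(25.1)), (15.5, np.float64(-22.7), np.float64(25.1)), (18.5, np.float64(-22.7), np.float64(25.0)), (21.5, np.float64(-23.2), np.float64(25.4)), (24.5, np.float64(-60.3), np.float64(63.0)), (27.5, np.float64(-60.6), np.float64(62.7)), (30.5, np.float64(-60.5), np.float64(63.1)), (33.5, np.float64(-60.7), np.float64(63.0)), (36.5, np.float64(-0.4), np.float64(0.1)), (39.5, np.float64(-8.1), np.float64(9.3)), (42.5, np.float64(-13.8), np.float64(14.1)), (45.5, np.float64(-16.2), np.float64(17.4)), (48.5, np.float64(-18.5), np.float64(62.8)), (51.5, np.float64(-60.6), np.float64(62.9)), (54.5, np.float64(-60.6), np.float64(63.1))]
```

In the wrist frame the gauge sits about 3 mm in -x, so the cap rested at a true x≈-40, y≈0, within limits. Now to the tray, clearing the penned caps.

```bash
python3 -m pendant '0 0 -20 0 0 0 30;0 0 -30 0 0 0 30;15 3 0 0 0 0 30;30 6 0 0 0 0 30;38 6 0 0 0 0 30;38 6 0 0 0 0 30;38 6 0 0 0 0 30;38 6 0 0 0 0 30;38 6 0 0 0 0 30;38 6 0 0 0 0 30' >/dev/null; python3 -m pendant '38 6 0 0 0 0 30;38 6 0 0 0 0 30;35 6 0 0 0 0 30;20 2 0 0 0 0 30;8 0 0 0 0 0 30;0 0 0 0 0 0 30;0 0 0 0 0 0 30' >/dev/null; python3 s.py
python3 - <<'E'
from h import *
im,W=cloud("wrist"); cv2.imwrite("pics/tray.png",im); o=np.array([492.7,76.5]);t=np.radians(11)
def gz(q): d=q-o; return (d@[-np.sin(t),np.cos(t)]).round(1),(d@[np.cos(t),np.sin(t)]).round(1)
m=(W[...,2]>22)&(W[...,2]<36)&(np.hypot(W[...,0]-491,W[...,1]-409)<95)
q=W[m][:,:2]; print(m.sum(),gz(q.mean(0)),cv2.minAreaRect(q.astype(np.float32)),gz(q.min(0)),gz(q.max(0)))
E
```

```text
t 24.5 gauge x,ty 333.5 60.6 z 137.4 turn left 0.15 tilt [-0.0011 -0.0018] F [-0.3 -0.7 -1.2] w 51.6 g 47.8
2946 (np.float64(343.6), np.float64(63.3)) ((492.3502197265625, 407.8306884765625), (110.03358459472656, 110.20973205566406), 83.35970306396484) (np.float64(286.9), np.float64(-6.5)) (np.float64(373.4), np.float64(133.7))
```

View pics/tray.png

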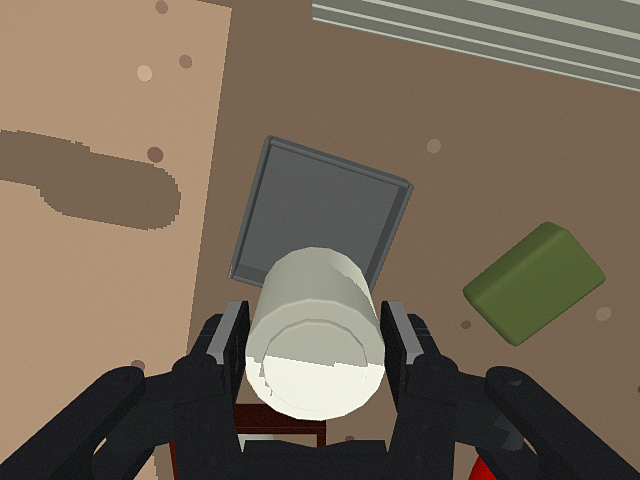

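The tray is ahead at (320,215) and the cap is held at (315,345). I'll check the cap's offset and tilt.

Run:
```python
from h import *
im,W=cloud("wrist"); o=np.array([492.7,76.5]);t=np.radians(11)
P=W[325:400,275:355].reshape(-1,3); c=P.mean(0); n=np.linalg.svd(P-c,full_matrices=False)[2][2]; n*=np.sign(n[2]); print(c,n.round(3))
Q=W[310:420,245:388].reshape(-1,3); Q=Q[abs((Q-c)@n)<4]; cc,r_=cv2.minEnclosingCircle(Q[:,:2].astype(np.float32)); d=np.array(cc)-o
print(cc,2*r_,"gauge",d@[-np.sin(t),np.cos(t)],d@[np.cos(t),np.sin(t)])
```

```text
Traceback (most recent call last):
numpy.linalg.LinAlgError: SVD did not converge
```

Run:
```python
from h import *
im,W=cloud("wrist"); o=np.array([492.7,76.5]);t=np.radians(11)
P=W[325:400,275:355].reshape(-1,3); P=P[np.isfinite(P[:,2])]; c=np.median(P,0); P=P[abs(P[:,2]-c[2])<12]; c=P.mean(0); n=np.linalg.svd(P-c,full_matrices=False)[2][2]; n*=np.sign(n[2]); print(c,n.round(3))
Q=W[310:420,245:388].reshape(-1,3); Q=Q[np.isfinite(Q[:,2])]; Q=Q[abs((Q-c)@n)<4]; cc,r_=cv2.minEnclosingCircle(Q[:,:2].astype(np.float32)); d=np.array(cc)-o
print(cc,2*r_,"gauge",d@[-np.sin(t),np.cos(t)],d@[np.cos(t),np.sin(t)])
```

```text
[491.43023071 406.85018954 184.58582157] [-0.002  0.01   1.   ]
(494.2509460449219, 406.7422180175781) 60.24311828613281 gauge 323.87880387138983 64.53563664861193
```

Upright and within 2 mm of the tray's centre. I'll lower it about 121 mm.

```bash
python3 -m pendant '0 0 20 0 0 0 30;0 0 25 0 0 0 30;0 0 25 0 0 0 30;0 0 22 0 0 0 30;0 0 12 0 0 0 30;0 0 8 0 0 0 30;0 0 4 0 0 0 30;0 0 2 0 0 0 30;0 0 0 0 0 0 30' >/dev/null; python3 s.py
```

```text
t 25.4 gauge x,ty 333.5 62.1 z 20.5 turn left 0.04 tilt [0.0009 0.0006] F [-0.3  0.1 -0.8] w 51.4 g 47.8
```

```bash
python3 -m pendant '0 0 1 0 0 0 30;0 0 1 0 0 0 30;0 0 1 0 0 0 30;0 0 0 0 0 0 30' >/dev/null; python3 s.py;python3 -m pendant '0 0 1 0 0 0 30;0 0 1 0 0 0 30;0 0 0 0 0 0 30' >/dev/null; python3 s.py
```

```text
t 25.73 gauge x,ty 333.9 61.7 z 17.3 turn left 0.08 tilt [0.0005 0.0004] F [-0.7 -0.7 -1.3] w 51.5 g 47.8
t 25.98 gauge x,ty 334.0 61.9 z 16.2 turn left 0.08 tilt [0.0009 0.0006] F [-1.1  0.2  5. ] w 51.9 g 48.4
```

Touchdown (Fz rose to 5 N). Release, raise and check.

```bash
python3 -m pendant '0 0 0 0 0 0 60;0 0 0 0 0 0 76;0 0 0 0 0 0 76;0 0 0 0 0 0 76;0 0 -15 0 0 0 76;0 0 -30 0 0 0 76;0 0 -40 0 0 0 76;0 0 -40 0 0 0 76;-40 0 -20 0 0 0 76;-40 0 0 0 0 0 76' 20 >/dev/null; python3 -m pendant '-40 -20 0 0 0 0 76;-40 -30 0 0 0 0 76;-40 -40 0 0 0 0 76;-40 -40 0 0 0 0 76;-40 -40 0 0 0 0 76;-30 -40 0 0 0 0 76;0 0 0 0 0 0 76;0 0 0 0 0 0 76' >/dev/null; python3 s.py
python3 - <<'E'
from h import *
im,W=cloud("top"); cv2.imwrite("pics/end.png",im)
o=np.array([492.7,76.5]);t=np.radians(11)
m=((W[...,2]>50)&(W[...,2]<72)).astype(np.uint8); n,L,S,_=cv2.connectedComponentsWithStats(m)
for i in range(1,n):
    if 120<S[i,4]<2500:
        q=W[L==i]; c,rd=cv2.minEnclosingCircle(q[:,:2].astype(np.float32)); d=np.array(c)-o
        print(S[i,:2],np.round(c,1),round(2*rd,1),np.median(q[:,2]).round(1),"g",(d@[-np.sin(t),np.cos(t)]).round(1),(d@[np.cos(t),np.sin(t)]).round(1),"tray",(np.array(c)-[491.5,408.2]).round(1))
E
```

```text
t 27.48 gauge x,ty 71.5 -105.1 z 158.8 turn left -0.09 tilt [0.0004 0.0002] F [ 0.7 -1.  -0.2] w 76.2 g 0.0
[317  80] [ 855.  -160.1] 313.1 60.9 g -301.4 310.5 tray [ 363.5 -568.3]
[316 138] [ 780.  -158.6] 297.7 61.3 g -285.6 237.1 tray [ 288.5 -566.8]
[ 59 151] [619.7 554. ] 320.3 61.2 g 444.5 215.8 tray [128.2 145.8]
[  0 153] [774.5 654.1] 109.1 61.5 g 513.2 386.8 tray [283.  245.9]
[560 193] [ 519.5 -552.1] 259.6 60.5 g -622.1 -93.6 tray [  28.  -960.3]
[118 266] [491.  406.5] 54.6 63.1 g 324.3 61.3 tray [-0.5 -1.7]
[245 269] [481.1 133.8] 44.0 59.1 g 58.4 -0.5 tray [ -10.4 -274.4]
[518 270] [ 457.1 -467.6] 55.5 58.9 g -527.3 -138.8 tray [ -34.4 -875.8]
[224 274] [471.2 180. ] 44.5 59.5 g 105.8 -1.4 tray [ -20.3 -228.2]
[358 327] [ 343.2 -114.4] 53.9 59.1 g -158.8 -183.2 tray [-148.3 -522.6]
[ 44 336] [299.5 586.6] 140.8 60.4 g 537.6 -92.3 tray [-192.   178.4]
```

View pics/end.png

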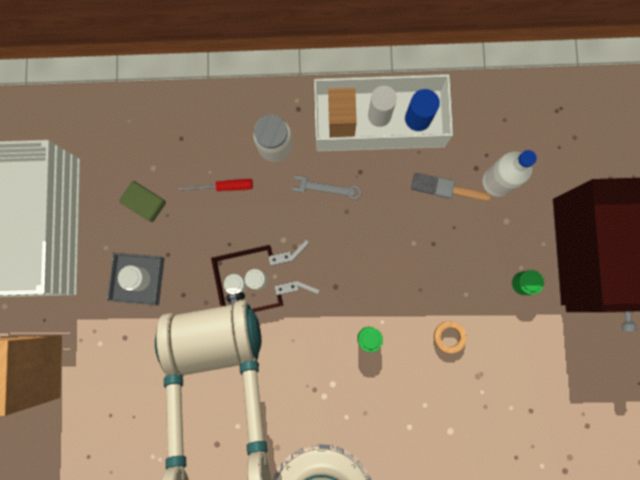

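The end picture shows both small caps standing in the pen at (234,286) and (255,279) and the wide one upright in the tray at (131,278). The bystanders are unmoved and the arm is clear of everything.

```bash
python3 -c "
from rig import ticket; print(ticket.job_done())"
```

```text
the job is handed in; nothing more can be done
None
```

The job is handed in, with no verdict returned: both 44 mm caps stand in the pen, and the 54 mm cap was slid to the throat, stopped there and now stands upright in the reject tray, with the bystanders left where they were.

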